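Set a spray-out board over the drip drawer and hold it

ROBOT

A 6-joint arm with a two-finger parallel gripper is mounted at the origin on the work surface. World frame = base frame: x ahead of the robot, y to its left, z up, the work surface at z = 0. Lengths are in m, angles in rad, forces in N, time in s.
With the tool pointing down it reaches from about 0.15 to 0.775 m from the base axis. Payload 6.1 kg.
Tool frame: the origin (TCP) lies at the very end of the fingers, on their centre line; the grasp point (between the pads) lies 19 mm behind it (env.tcp_to_grasp is the distance from the TCP to the grasp point, in m); z points along the fingers, y is the line along which they close (so a half turn about z gives the same grasp; the last joint's range is limited). The gripper opens to 85 mm and grips with 20 to 120 N. Pads are 22 mm wide; open, the fingers measure 114 mm over their backs; the gripper's body (76 mm by 85 mm) begins 54 mm behind the grasp point. The pads swing forward as they close: fully open they stand 13 mm farther back than shut.
Start: joints at [1.19, 0.126, -0.04, 1.405, 0, 1.571], TCP at [0.195, 0.487, 0.231] pointing down, gripper open.
Joint ranges: [-2.72, 2.72], [-0.95, 1.95], [-1.27, 1.35], [-1.78, 2.02], [-1.46, 1.47], [-3.14, 3.14]. Speed limits (rad/s): [2.39, 2.39, 3.01, 3.14, 3.14, 3.14].

INTERFACE

Orientations are given as a unit quaternion [w, x, y, z].
In Python, from bench import readout, cams, hand_in, env gives the robot as it stands.
- The arm moves only by the tool drive_tool, never from a script. Its argument "plan" is a list that holds one entry, the list of rows, each a list of 6 numbers: the shift along the tool's x, y, z in mm, then the turn, a rotation vector about the tool's x, y, z in degrees. A call has 1 to 10 rows; each row is the pose to reach, as a shift and turn from the pose commanded when the call began, along the tool's axes at that moment; what a row does not reach only later rows make up. A row lasts 1/8 s, in which the tool goes at most 62.5 mm and 10.7 degrees, less where a joint would pass 70% of its speed; a pose out of reach is approached as far as the arm can. A call with a gripper value outside its range is refused whole. "hand" is the finger opening in mm, from 0 to 85.4, set as the call begins (left out, the last holds). The fingers move at their own pace and stop on an object; "force" is the grip in N (left out, the last holds). Time passes only in rows, so rows that repeat a pose let the fingers close. It gives the time, the measured TCP pose, the force, the opening and the grip force at its end, in the units of the state.
- readout.sense(): the state, without advancing time (a new reading comes with each control period).
- cams.get_image(name): name is "scene" or "top"; returns the picture (420x560x3 uint8, blue, green, red); there is no depth.
- cams.camera_info(name): a dict with "fx", "fy", "cx", "cy" (pixels), "T" (4x4, takes a point from camera to world coordinates). Camera axes: x right, y up, looking along -z (the intrinsics and any distortion apply to the point x, -y, -z); pixel columns grow to the right and rows downward; lengths in m; the calibration is good to about 2 mm. A picture is of the moment at which its call begins. camera_info takes no time and is no camera call.
- hand_in(): hands the job in; it is judged then, once.
The state is a dict: "time_s": time; "qpos": joint angles; "joint_vel": joint speeds; "tau": joint torques, N m; "eef_pos": TCP position; "tool_rot": TCP orientation; "force": force on the tool from outside, world axes, zero at the start; "wrist_torque": the same for the moment, N m; "width": opening from 0.0 (shut) to 1.0 (fully open); "finger_force": force on a finger pad.
Only numpy, scipy, OpenCV 4.12 (cv2) and the standard library are available. Lean on these libraries where they do the work, as an engineer would, in place of code of your own. Each camera call takes 0.05 s, during which the arm holds its last target. There are 200 camera calls.

TASK

Set up the spray-out board for coating: first pull the cabinet's top drawer (the drip tray) fully open by its handle, then slide the board along the cabinet top, without lifting it, out over the open drawer until the front edge of the masking-tape strip is level with the cabinet's front edge and the board is square to it. Most of the board then overhangs and would tip, so finish while still holding it behind the tape, lying flat on the cabinet top; do not let it tip on the way, leave the lower drawer shut and the cup on the balance, the paint can and the small tin where they are.

Things in the scene. Friction and masses are not known exactly. Their poses are not given: they have to be found in the camera images.
- cabinet: Fixed beige steel bench-top drawer cabinet, 360 deep (x) x 360 wide (y) x 150 mm high: two drawers, one above the other, under a flat 12 mm top plate flush with the drawer fronts. Origin: centre of its underside. +x to its back; the drawer fronts face -x and drawers slide out along -x; z up. Position and yaw vary; the front faces roughly to the robot's right (world -y).
- front_edge (a point): Middle of the cabinet top's front edge, on the upper surface (150 mm above the table, 180 mm before the cabinet's centre along its -x). Axes as the cabinet's.
- drip_drawer (a joint): Slide of the cabinet's top drawer (shallow steel drip tray), in m: 0 = shut, 0.20 = fully open at its stop; it may start up to 0.03 open. It stays where it is left; about 2 N of friction, no spring.
- drip_drawer_handle (a point): Middle of the top drawer's bow handle: a horizontal round steel bar 11 mm thick, 110 mm long along the cabinet's y, its centre 40 mm out from the drawer front (about 34 mm free behind it) and 30 mm below the cabinet's top surface. It moves with the drawer. Axes as the cabinet's.
- lower_drawer (a joint): Slide of the lower drawer, in m: 0 = shut. Not used, stays shut; same handle, 70 mm lower.
- spray_board: Loose board on the cabinet top: flat aluminium plate 250 (x) x 110 (y) x 5 mm, 0.3 to 0.55 kg, with a black-striped white card on it. Origin: centre of its underside. -x: front end, to go out over the drawer; +x: back end with clamp bar. Starts a little skewed, front end some 10 to 60 mm behind the cabinet's front edge. Balance point about 137 mm from its front end: past that it tips unless held.
- tape_line (a point): The mark: middle of the front edge of the 18 mm wide cream masking-tape strip that runs across the board, on the board's top face, 170 mm behind the board's front end (at board x = +45 mm); the strip runs from there towards the clamp bar. Board's axes.
- clamp_bar (a point): Centre of the card clamp bar fixed across the board's back end: steel, 14 thick (board x), 84 long (board y), 22 mm tall above the board's top face, with a thumbscrew (14 wide, 11 mm tall) on top at 33 mm either side of its middle; grip it from above between them. 66 mm behind the tape line; this point is 16 mm above the board's underside. Board's axes.
- mixing_cup: Clear plastic mixing cup, 84 mm wide, 105 mm tall, standing on the weighing balance's round pan to the robot's right. Leave it. Origin: centre of its underside.
- balance: Fixed cream laboratory balance, 250 x 190 mm, pan 86 mm above the table, on the table to the robot's right. Origin: centre of its underside.
- paint_can: 1-litre paint can, 100 mm wide, 156 mm tall with its grey stirring lid, on the table to the robot's left behind the cabinet's back. Leave it. Origin: centre of its underside.
- small_tin: Small tin, 58 mm wide, 66 mm tall, standing on the cabinet top beside the board, at the cabinet's +y side. Leave it. Origin: centre of its underside.

How it is judged:
By the outcome, as a careful person would: the job done as asked, in the order asked, and still so for the second after the job is handed in, while the arm keeps its last pose, push and grip.
It also fails if it takes over 51 s, if anything falls off the work surface, if the arm or the gripper's body presses on something with over 40 N, if the wrist force passes 120 N, or if a joint passes its speed limit or range.

## Working session

There is one attempt and no reset: what is moved stays moved. The work goes in short steps, Python scripts to look and compute and a tool call to move; the robot and the scene stay as the last step left them, time stands still between calls to the robot, and variables do not carry over. Pictures are saved under pics/ and viewed, at most 10 in all, crops included, and the job is handed in when it is done.

Besides the shell and the picture viewer there is one more tool, called as name([rows], argument=value, ...), one row to a line, values as JSON. drive_tool: Moves the arm, as the interface text tells. Its arguments: {"type":"object","properties":{"plan":{"type":"array","items":{"type":"array","items":{"type":"array","items":{"type":"number"}}}},"hand":{"type":"number"},"force":{"type":"number"}},"required":["plan"]}

```bash
mkdir -p pics; ls; python3 - <<'E'
from bench import readout,cams,env
import cv2
s=readout.sense();print(s)
for n in("scene","top"):
    cv2.imwrite(f"pics/{n}0.png",cams.get_image(n));print(cams.camera_info(n))
print(env.tcp_to_grasp)
E
```

```text
pics
{'time_s': 0.0, 'qpos': array([ 1.19001347e+00,  1.26341068e-01, -4.06072445e-02,  1.40540634e+00,
       -2.07694334e-05,  1.57079343e+00]), 'joint_vel': array([ 0.00020284, -0.00038705, -0.00061411,  0.00076354, -0.00159948,
       -0.00050179]), 'tau': array([-9.57218908e-04, -4.35918903e+01,  3.52922630e+01,  1.72445783e-02,
       -2.47923862e-05, -5.94000795e-06]), 'eef_pos': array([0.19496669, 0.48700968, 0.23054925]), 'tool_rot': array([-1.37255354e-04,  1.89241773e-01,  9.81930213e-01, -7.67048528e-04]), 'force': array([-0.07829732,  1.28979903, -1.22266269]), 'wrist_torque': array([0.03886989, 0.02142326, 0.03309805]), 'finger_force': 0.0, 'width': 0.9968333066016897}
{'fx': 473.4228217418837, 'fy': 473.4228217418837, 'cx': 273.61412170932806, 'cy': 212.27221565094285, 'T': array([[ 0.67394233, -0.60258713,  0.42742308,  1.18528274],
       [ 0.73862821,  0.56146244, -0.37307948, -0.58235933],
       [-0.01516912,  0.5671408 ,  0.82348115,  1.47409914],
       [ 0.        ,  0.        ,  0.        ,  1.        ]])}
{'fx': 452.5304680793266, 'fy': 452.5304680793266, 'cx': 276.3123197552751, 'cy': 210.3385758044426, 'T': array([[-0.02940986,  0.98954663, -0.14118263,  0.27869313],
       [-0.99951001, -0.02759931,  0.01476558,  0.02842788],
       [ 0.01071469,  0.1415477 ,  0.98987345,  1.51611575],
       [ 0.        ,  0.        ,  0.        ,  1.        ]])}
0.0187
```

View pics/scene0.png

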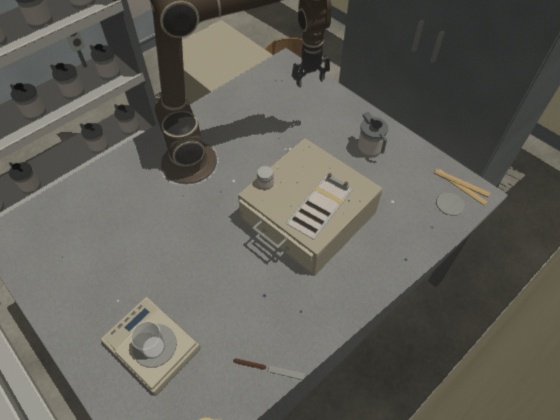

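View pics/top0.png

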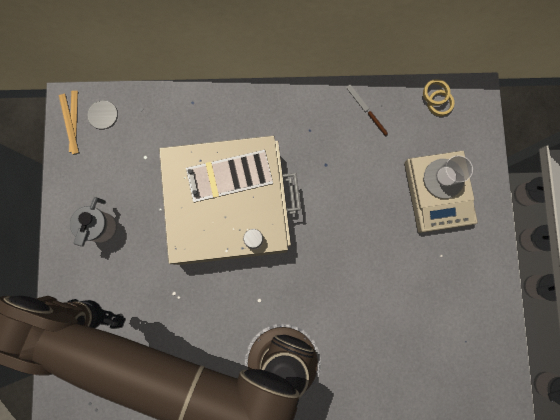

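The scene view shows the cabinet at about (310,205), with the board on it and the tin at (265,177). In the top view the cabinet spans columns 162–290. The board is at (230,177), the tape at (212,180), the clamp bar at (194,184), the handle at (294,198) and the tin at (253,239). I'll enlarge the top view.

```bash
cat > h.py <<'E'
import numpy as np,cv2
from bench import readout,cams,env
from scipy.spatial.transform import Rotation as R
def ray(n,px,z):
    c=cams.camera_info(n);T=np.array(c['T']);px=np.atleast_2d(np.array(px,float))
    d=np.c_[(px[:,0]-c['cx'])/c['fx'],-(px[:,1]-c['cy'])/c['fy'],-np.ones(len(px))]@T[:3,:3].T
    o=T[:3,3];return o+d*((z-o[2])/d[:,2])[:,None]
def proj(n,P):
    c=cams.camera_info(n);T=np.array(c['T']);p=(np.atleast_2d(P)-T[:3,3])@T[:3,:3]
    return np.c_[c['cx']+c['fx']*p[:,0]/-p[:,2],c['cy']+c['fy']*p[:,1]/p[:,2]]
def tool(delta):  # world displacement (m) -> tool mm
    q=readout.sense()['tool_rot'];r=R.from_quat(q[[1,2,3,0]])
    return r.inv().apply(delta)*1000
E
python3 - <<'E'
import cv2
i=cv2.imread('pics/top0.png')
c=cv2.resize(i[130:270,155:315],None,fx=5,fy=5,interpolation=cv2.INTER_CUBIC)
c=cv2.resize(i[130:270,155:315],(685,600),interpolation=cv2.INTER_CUBIC)
cv2.imwrite('pics/c0.png',c)
E
```

```text
(no output)
```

View pics/c0.png

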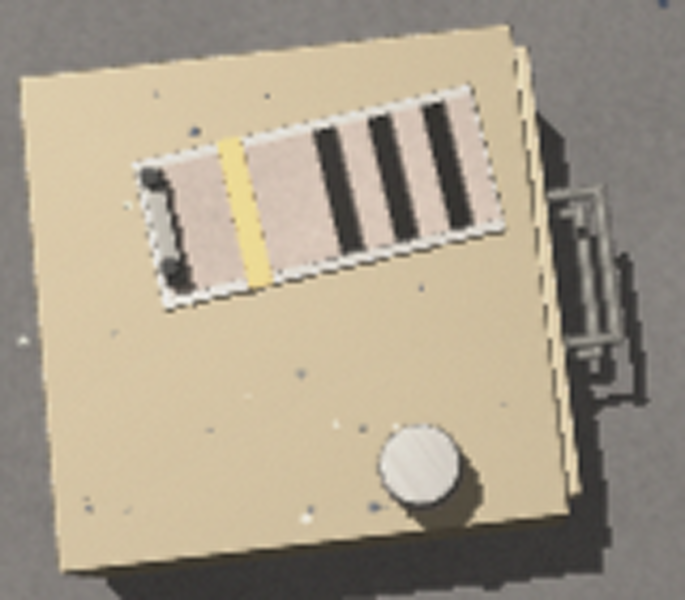

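The crop shows the cabinet top's corners at (22,77), (509,27), (570,514) and (60,570). The board's corners are at (137,162), (470,88), (504,230) and (168,308). The tape's front edge runs (242,140)–(270,284), and the top handle bar runs (604,188)–(620,338). The drawer is slightly open.

```bash
cat > m.py <<'E'
from h import *
o=lambda p:np.array(p,float)/[685/160,600/140]+[155,130]-0.4
C=ray('top',o([(22,77),(509,27),(570,514),(60,570)]),.15)
B=ray('top',o([(137,162),(470,88),(504,230),(168,308)]),.155)
t=ray('top',o([(242,140),(270,284)]),.155)
h=ray('top',o([(604,188),(620,338)]),.1255)
np.set_printoptions(precision=4,suppress=True)
c=C.mean(0);x=(C[0]+C[3]-C[1]-C[2])[:2];y=(C[2]+C[3]-C[0]-C[1])[:2]
yc=np.arctan2(x[1],x[0]);yc2=np.arctan2(y[1],y[0])-np.pi/2
print('cab',c,np.degrees([yc,yc2]),np.linalg.norm(x)/2,np.linalg.norm(y)/2)
b=B.mean(0);x=(B[0]+B[3]-B[1]-B[2])[:2];y=(B[2]+B[3]-B[0]-B[1])[:2]
print('board',b,np.degrees([np.arctan2(x[1],x[0]),np.arctan2(y[1],y[0])-np.pi/2]),np.linalg.norm(x)/2,np.linalg.norm(y)/2)
print('tape',t,t.mean(0));print('h',h,h.mean(0))
yaw=(yc+yc2%(2*np.pi))/2
Rm=np.array([[np.cos(yaw),-np.sin(yaw)],[np.sin(yaw),np.cos(yaw)]])
L=lambda p:(np.atleast_2d(p)[:,:2]-c[:2])@Rm
print(np.degrees(yaw),'local board',L(b),'tape',L(t.mean(0)),'h',L(h),'tin',L(ray('top',o([(420,465)]),.216)))
E
python3 m.py
```

```text
cab [0.5167 0.1715 0.15  ] [  94.5765 -265.0351] 0.3569478386626593 0.35676913780160974
board [0.585  0.1488 0.155 ] [ 101.5503 -258.4104] 0.2452153883595252 0.10814594555191097
tape [[0.628  0.2045 0.155 ]
 [0.5224 0.1855 0.155 ]] [0.5752 0.195  0.155 ]
h [[ 0.5923 -0.0566  0.1255]
 [ 0.4809 -0.0643  0.1255]] [ 0.5366 -0.0604  0.1255]
94.77073295355801 local board [[-0.0282 -0.0662]] tape [[ 0.0186 -0.0602]] h [[-0.2336 -0.0564]
 [-0.2319  0.0553]] tin [[-0.0809  0.1385]]
```

```bash
cat >> h.py <<'E'
def goto(pos,head,frm=None):
    """tool-down pose, tool y at heading head (deg): row as shift mm + turn deg from measured pose"""
    s=readout.sense();q=s['tool_rot'];r=R.from_quat(q[[1,2,3,0]])
    a=np.radians(head);y=np.array([np.cos(a),np.sin(a),0]);z=np.array([0,0,-1.]);x=np.cross(y,z)
    t=R.from_matrix(np.c_[x,y,z])
    return np.round(np.r_[r.inv().apply(np.array(pos)-s['eef_pos'])*1000,np.degrees((r.inv()*t).as_rotvec())],1)
E
python3 - <<'E'
from h import *
print(goto([.45,.2,.29],94.8),goto([.537,-.0604,.2],94.8),goto([.537,-.0604,.101],94.8))
E
```

```text
[-3.434e+02 -1.718e+02 -5.910e+01 -1.000e-01 -0.000e+00 -2.660e+01] [-5.21e+02 -3.81e+02  3.12e+01 -1.00e-01 -0.00e+00 -2.66e+01] [-5.210e+02 -3.809e+02  1.302e+02 -1.000e-01 -0.000e+00 -2.660e+01]
```

drive_tool([
  [[-40, -20, -40, 0, 0, -5], [-95, -45, -60, 0, 0, -10], [-145, -70, -60, 0, 0, -15], [-195, -98, -60, 0, 0, -20], [-245, -125, -60, 0, 0, -26.6], [-300, -150, -60, 0, 0, -26.6], [-343, -172, -60, 0, 0, -26.6], [-375, -215, -55, 0, 0, -26.6], [-410, -255, -50, 0, 0, -26.6], [-445, -295, -40, 0, 0, -26.6]],
], hand=36)

```text
time_s: 1.35
eef_pos: [0.499, 0.0464, 0.271]
tool_rot: [0.0, -0.042, 0.999, 0.0]
force: [0.2, 0.4, 0.6]
width: 0.423
finger_force: 0.0
```

drive_tool([
  [[0, 0, 0, 0, 0, 0], [0, 0, 0, 0, 0, 0]],
])

```text
time_s: 1.6
eef_pos: [0.4984, 0.048, 0.271]
tool_rot: [-0.0, -0.041, 0.999, 0.0]
force: [-0.6, -0.5, 0.3]
width: 0.427
finger_force: 0.0
```

```bash
python3 - <<'E'
from h import *
print(readout.sense()['eef_pos'],goto([.537,-.0604,.18],94.8),goto([.537,-.0604,.101],94.8))
E
```

```text
[0.49840582 0.04802157 0.27102592] [-2.960e+01 -1.113e+02  9.100e+01  0.000e+00 -0.000e+00 -1.000e-01] [-2.970e+01 -1.113e+02  1.700e+02  0.000e+00 -0.000e+00 -1.000e-01]
```

drive_tool([
  [[-15, -55, 0, 0, 0, 0], [-29.6, -111, 20, 0, 0, 0], [-29.6, -111, 60, 0, 0, 0], [-29.6, -111, 85, 0, 0, 0], [-29.6, -111, 85, 0, 0, 0]],
])

```text
time_s: 2.22
eef_pos: [0.5362, -0.0586, 0.1847]
tool_rot: [-0.002, -0.043, 0.999, 0.0]
force: [1.0, 0.1, -0.4]
width: 0.424
finger_force: 0.0
```

```bash
python3 - <<'E'
from h import *
i=cams.get_image('scene')
print(readout.sense()['eef_pos'],goto([.537,-.0604,.101],94.8))
c=i[130:290,200:400];cv2.imwrite('pics/s1.png',cv2.resize(c,(750,600),interpolation=cv2.INTER_CUBIC))
E
```

```text
[ 0.53698753 -0.05875489  0.18634986] [ 0.  -1.7 85.3  0.  -0.1  0.1]
```

View pics/s1.png

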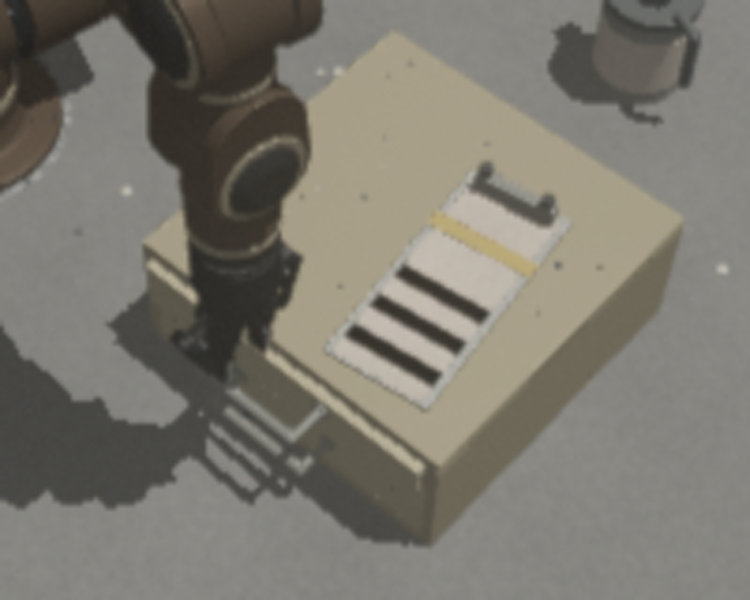

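The fingers hang over the bow handle. The visible bar end is at crop (293,437), which is scene pixel (278,246). I'll check it against the first estimate.

```bash
python3 - <<'E'
from h import *
print(ray('scene',[(278.1,246.5)],.12),proj('scene',[[.5923,-.0566,.12],[.537,-.0604,.12]]))
E
```

```text
[[ 0.59412333 -0.05068946  0.12      ]] [[276.41136592 247.20283985]
 [264.41630171 237.40892855]]
```

drive_tool([
  [[0, 0, 25, 0, 0, 0], [0, 0, 45, 0, 0, 0], [0, 0, 60, 0, 0, 0], [0, 0, 75, 0, 0, 0], [0, 0, 85, 0, 0, 0], [0, 0, 85, 0, 0, 0]],
])

```text
time_s: 3.02
eef_pos: [0.5369, -0.0599, 0.1007]
tool_rot: [-0.001, -0.042, 0.999, 0.0]
force: [-0.2, 0.7, -0.1]
width: 0.42
finger_force: 0.0
```

drive_tool([
  [[0, 0, 0, 0, 0, 0], [0, 0, 0, 0, 0, 0], [0, 0, 0, 0, 0, 0], [0, 0, 0, 0, 0, 0], [0, 0, 0, 0, 0, 0]],
], hand=0, force=40)

```text
time_s: 3.65
eef_pos: [0.5377, -0.06, 0.102]
tool_rot: [0.001, -0.042, 0.999, -0.0]
force: [-0.7, 0.9, 5.5]
width: 0.11
finger_force: 39.3
```

drive_tool([
  [[0, -10, 0, 0, 0, 0], [0, -30, 0, 0, 0, 0], [0, -50, 0, 0, 0, 0], [0, -70, 0, 0, 0, 0], [0, -90, 0, 0, 0, 0], [0, -110, 0, 0, 0, 0], [0, -130, 0, 0, 0, 0], [0, -150, 0, 0, 0, 0], [0, -165, 0, 0, 0, 0], [0, -175, 0, 0, 0, 0]],
])

```text
time_s: 4.9
eef_pos: [0.5529, -0.2351, 0.102]
tool_rot: [0.001, -0.042, 0.999, 0.0]
force: [2.4, 2.2, 5.9]
width: 0.114
finger_force: 39.6
```

drive_tool([
  [[0, -3, 0, 0, 0, 0], [0, -5, 0, 0, 0, 0], [0, -7, 0, 0, 0, 0], [0, -9, 0, 0, 0, 0]],
])

```text
time_s: 5.4
eef_pos: [0.5536, -0.2435, 0.102]
tool_rot: [0.001, -0.042, 0.999, -0.0]
force: [1.8, 2.4, 5.1]
width: 0.11
finger_force: 39.6
```

drive_tool([
  [[0, -2, 0, 0, 0, 0], [0, -4, 0, 0, 0, 0], [0, -5, 0, 0, 0, 0]],
])

```text
time_s: 5.78
eef_pos: [0.5539, -0.2467, 0.1019]
tool_rot: [0.001, -0.042, 0.999, 0.002]
force: [1.5, 11.0, 7.7]
width: 0.112
finger_force: 39.9
```

drive_tool([
  [[0, -1, 0, 0, 0, 0], [0, -2, 0, 0, 0, 0], [0, -3, 0, 0, 0, 0]],
])

```text
time_s: 6.15
eef_pos: [0.5539, -0.2467, 0.1019]
tool_rot: [0.001, -0.043, 0.999, 0.005]
force: [-0.9, 20.6, 10.6]
width: 0.109
finger_force: 40.5
```

drive_tool([
  [[0, 4, 0, 0, 0, 0], [0, 4, 0, 0, 0, 0]],
])

```text
time_s: 6.4
eef_pos: [0.5539, -0.2467, 0.102]
tool_rot: [0.001, -0.042, 0.999, 0.0]
force: [1.6, 5.5, 5.5]
width: 0.111
finger_force: 40.0
```

drive_tool([
  [[0, 0, 0, 0, 0, 0], [0, 0, 0, 0, 0, 0], [0, 0, 0, 0, 0, 0], [0, 0, 0, 0, 0, 0]],
], hand=34)

```text
time_s: 6.9
eef_pos: [0.5528, -0.2476, 0.101]
tool_rot: [-0.0, -0.042, 0.999, 0.0]
force: [-0.9, -1.0, -0.2]
width: 0.397
finger_force: 0.0
```

drive_tool([
  [[0, 0, -15, 0, 0, 0], [0, 0, -45, 0, 0, 0], [0, 0, -90, 0, 0, 0], [0, 0, -140, 0, 0, 0], [0, 0, -170, 0, 0, 0], [0, 0, -170, 0, 0, 0]],
])

```text
time_s: 7.65
eef_pos: [0.554, -0.2479, 0.2754]
tool_rot: [0.003, -0.042, 0.999, -0.001]
force: [-0.1, 0.4, -0.9]
width: 0.395
finger_force: 0.0
```

```bash
python3 - <<'E'
from h import *
i=cams.get_image('top');cv2.imwrite('pics/t2.png',i)
c=i[130:270,155:385];cv2.imwrite('pics/t2c.png',cv2.resize(c,None,fx=3.4,fy=3.4,interpolation=cv2.INTER_CUBIC))
E
```

```text
(no output)
```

View pics/t2c.png

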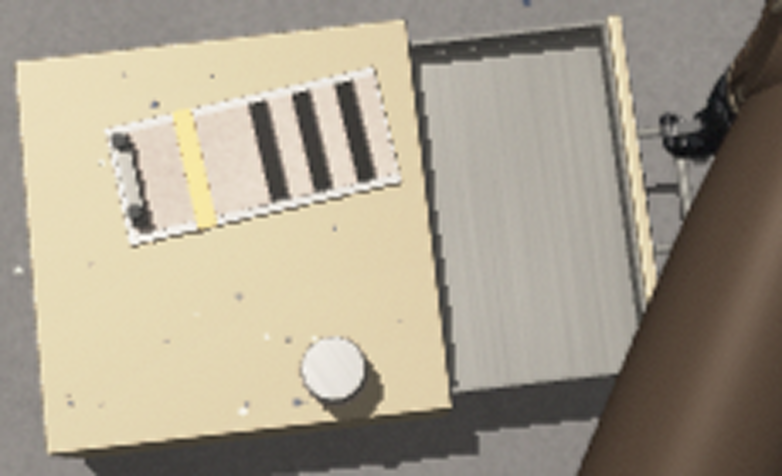

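The drawer is fully open, the lower drawer is shut, and the board hasn't moved. The clamp bar is at crop (133,178). Next is the clamp bar grip.

```bash
python3 - <<'E'
from h import *
print(ray('top',[(155+133/3.4-.4,130+178/3.4-.4)],.177))
print(goto([.5625,.2585,.26],101.6),goto([.5625,.2585,.2],101.6))
E
```

```text
[[0.56290683 0.25448308 0.177     ]]
[-5.110e+01  5.036e+02  1.250e+01 -1.000e-01  2.000e-01 -6.800e+00] [-5.090e+01  5.037e+02  7.250e+01 -1.000e-01  2.000e-01 -6.800e+00]
```

drive_tool([
  [[-5, 40, 0, 0, 0, 0], [-10, 95, 0, 0, 0, -1], [-15, 150, 0, 0, 0, -2], [-20, 205, 0, 0, 0, -3], [-25, 260, 0, 0, 0, -4], [-30, 315, 0, 0, 0, -5], [-35, 370, 0, 0, 0, -6], [-42, 425, 0, 0, 0, -6.8], [-50, 470, 0, 0, 0, -6.8], [-51, 502, 0, 0, 0, -6.8]],
], hand=40)

```text
time_s: 8.95
eef_pos: [0.5614, 0.259, 0.2694]
tool_rot: [-0.001, -0.102, 0.995, -0.0]
force: [0.7, -0.6, -0.3]
width: 0.464
finger_force: 0.0
```

drive_tool([
  [[0, 0, 20, 0, 0, 0], [0, 0, 50, 0, 0, 0], [0, 0, 65, 0, 0, 0], [0, 0, 65, 0, 0, 0], [0, 0, 65, 0, 0, 0]],
])

```text
time_s: 9.57
eef_pos: [0.5623, 0.2571, 0.2072]
tool_rot: [0.0, -0.101, 0.995, 0.0]
force: [-0.3, -0.1, 0.1]
width: 0.47
finger_force: 0.0
```

```bash
python3 - <<'E'
from h import *
i=cams.get_image('scene')
print(readout.sense()['eef_pos'],goto([.5625,.2575,.159],101.6))
print(proj('scene',[readout.sense()['eef_pos'],[.5625,.2575,.177]]))
c=i[130:290,220:420];cv2.imwrite('pics/s3.png',cv2.resize(c,(750,600),interpolation=cv2.INTER_CUBIC))
E
```

```text
[0.56247436 0.25715074 0.2074829 ] [-0.   0.3 48.5  0.   0.1 -0. ]
[[337.68166437 174.83473278]
 [336.91290566 180.32328448]]
```

View pics/s3.png

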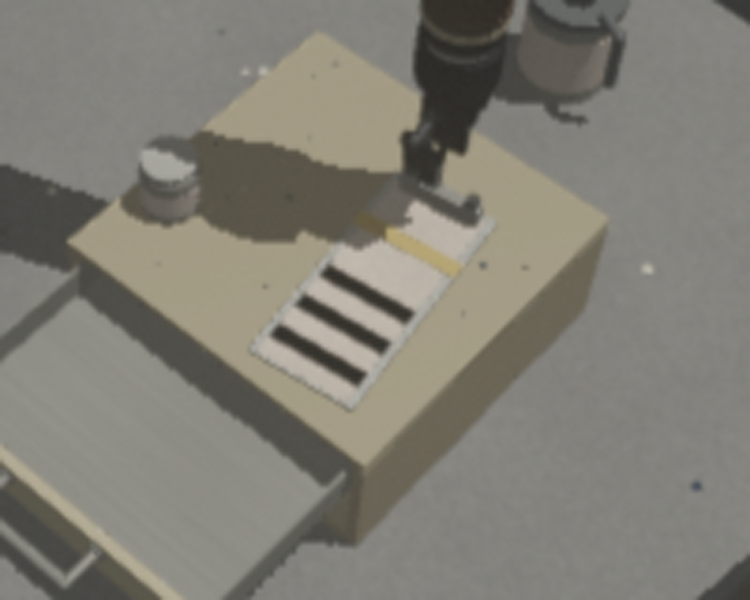

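The gripper sits over the clamp bar, whose middle is near crop (438,190) as predicted. The tin and can are clear. Descending and gripping.

drive_tool([
  [[0, 0, 15, 0, 0, 0], [0, 0, 28, 0, 0, 0], [0, 0, 38, 0, 0, 0], [0, 0, 44, 0, 0, 0], [0, 0, 48, 0, 0, 0], [0, 0, 48, 0, 0, 0]],
])

```text
time_s: 10.38
eef_pos: [0.5619, 0.2571, 0.1581]
tool_rot: [-0.0, -0.101, 0.995, -0.0]
force: [0.0, -0.4, -0.8]
width: 0.465
finger_force: 0.0
```

drive_tool([
  [[0, 0, 0, 0, 0, 0], [0, 0, 0, 0, 0, 0], [0, 0, 0, 0, 0, 0], [0, 0, 0, 0, 0, 0], [0, 0, 0, 0, 0, 0]],
], hand=0, force=60)

```text
time_s: 11.0
eef_pos: [0.5623, 0.2574, 0.159]
tool_rot: [0.001, -0.101, 0.995, 0.0]
force: [-0.3, 1.0, 4.5]
width: 0.149
finger_force: 61.3
```

drive_tool([
  [[0.6, -5, 0, 0, 0, 0.5], [1.8, -15, 0, 0, 0, 1.2], [3, -25, 0, 0, 0, 2], [4.2, -35, 0, 0, 0, 3], [5.4, -45, 0, 0, 0, 4], [6.6, -55, 0, 0, 0, 5], [7.8, -65, 0, 0, 0, 6], [9, -75, 0, 0, 0, 6.8], [10.2, -85, 0, 0, 0, 6.8], [10.8, -90, 0, 0, 0, 6.8]],
])

```text
time_s: 12.25
eef_pos: [0.5697, 0.1676, 0.1589]
tool_rot: [0.0, -0.042, 0.999, 0.001]
force: [0.1, 6.5, 5.8]
width: 0.147
finger_force: 61.4
```

```bash
python3 - <<'E'
from h import *
s=readout.sense();print(s['force'],s['wrist_torque'])
c=np.array([.5167,.1715]);a=np.radians(94.77)
def W(x,y):return [c[0]+x*np.cos(a)-y*np.sin(a),c[1]+x*np.sin(a)+y*np.cos(a)]
print(goto(W(-.114,-.0526)+[.159],94.77))
E
```

```text
[0.13300604 6.48496949 5.84815637] [ 1.20752676  0.14980683 -0.0150786 ]
[-1.000e-01 -1.057e+02 -4.000e-01  2.000e-01  1.000e-01  0.000e+00]
```

drive_tool([
  [[0, -5, 0, 0, 0, 0], [0, -15, 0, 0, 0, 0], [0, -26, 0, 0, 0, 0], [0, -37, 0, 0, 0, 0], [0, -48, 0, 0, 0, 0], [0, -59, 0, 0, 0, 0], [0, -70, 0, 0, 0, 0], [0, -81, 0, 0, 0, 0], [0, -91, 0, 0, 0, 0], [0, -95, 0, 0, 0, 0]],
])

```text
time_s: 13.5
eef_pos: [0.5776, 0.073, 0.159]
tool_rot: [0.0, -0.042, 0.999, 0.002]
force: [-0.6, 7.8, 6.5]
width: 0.147
finger_force: 61.5
```

```bash
python3 - <<'E'
from h import *
i=cams.get_image('scene');t=cams.get_image('top')
cv2.imwrite('pics/s4f.png',i);cv2.imwrite('pics/t4f.png',t)
a=cv2.resize(i[160:280,230:390],(800,600),interpolation=cv2.INTER_CUBIC);cv2.imwrite('pics/s4.png',a)
b=cv2.resize(t[120:240,220:380],(800,600),interpolation=cv2.INTER_CUBIC);cv2.imwrite('pics/t4.png',b)
E
```

```text
(no output)
```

View pics/t4.png

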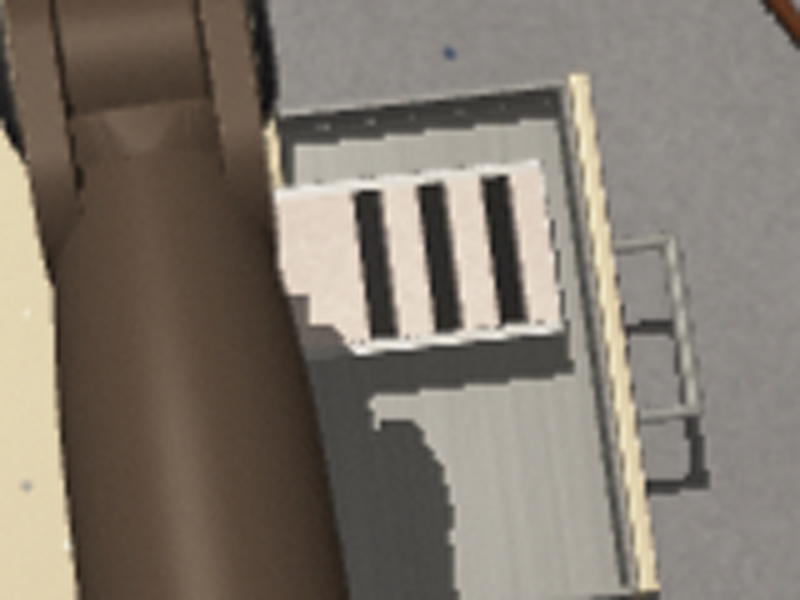

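View pics/s4.png

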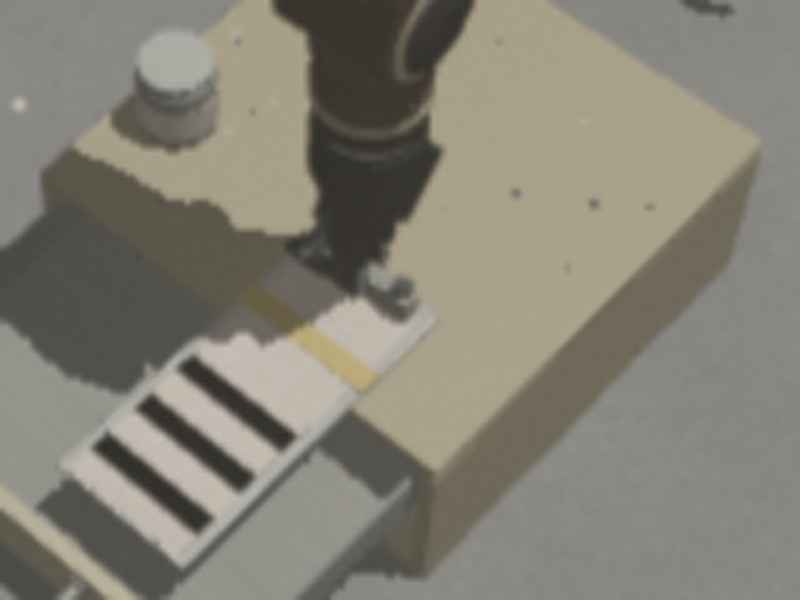

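Top view: the board's front corners are at crop (540,162) and (562,328). Scene view: the tape's front edge runs (243,297)–(362,392), and the cabinet's front corners are at (437,472) and (42,180). The board lies flat, held, with the tape about 10 mm behind the edge.

```bash
python3 - <<'E'
from h import *
np.set_printoptions(precision=4,suppress=True)
c=np.array([.5167,.1715]);a=np.radians(94.77)
Rm=np.array([[np.cos(a),-np.sin(a)],[np.sin(a),np.cos(a)]]);L=lambda p:(p[:,:2]-c)@Rm
ot=lambda p:np.array(p,float)/5+[220,120]-.4
os=lambda p:np.array(p,float)/5+[230,160]-.4
print('top front',L(ray('top',ot([(540,162),(562,328)]),.155)))
print('scene tape',L(ray('scene',os([(243,297),(362,392)]),.155)),'front corners',L(ray('scene',os([(42,180),(437,472)]),.15)),'board front',L(ray('scene',os([(62,465),(183,567)]),.155)))
# stripe directions, both views, via dark contours within the board
for n,f,z,(x0,y0,x1,y1) in(('top','pics/t4f.png',.155,(288,150,335,195)),('scene','pics/s4f.png',.155,(243,225,295,270))):
    g=cv2.cvtColor(cv2.imread(f),cv2.COLOR_BGR2GRAY);m=np.zeros_like(g);m[y0:y1,x0:x1]=(g[y0:y1,x0:x1]<60)*255
    for k in cv2.findContours(m,cv2.RETR_EXTERNAL,cv2.CHAIN_APPROX_NONE)[0]:
        if cv2.contourArea(k)<60:continue
        p=ray(n,k[:,0,:],z);l=L(p);w=cv2.minAreaRect((l*1000).astype(np.float32))
        vx,vy,px,py=cv2.fitLine((l*1000).astype(np.float32),cv2.DIST_L2,0,.01,.01).ravel()
        print(n,np.round(w[0],1),np.round(w[1],1),'yaw err',round(float(np.degrees(np.arctan(-vx/vy))),2))
E
```

```text
top front [[-0.3377 -0.1066]
 [-0.3377 -0.0011]]
scene tape [[-0.1641 -0.001 ]
 [-0.1668 -0.1087]] front corners [[-0.1836  0.1713]
 [-0.1774 -0.1814]] board front [[-0.3373 -0.0026]
 [-0.338  -0.1099]]
top [-227.4  -54.9] [13.  89.5] yaw err 0.21
top [-267.6  -54. ] [13.  89.6] yaw err 0.02
top [-307.5  -55.1] [13.1 89. ] yaw err 0.04
```

```bash
python3 - <<'E'
from h import *
np.set_printoptions(precision=4,suppress=True)
c=np.array([.5167,.1715]);a=np.radians(94.77)
Rm=np.array([[np.cos(a),-np.sin(a)],[np.sin(a),np.cos(a)]]);L=lambda p:(p[:,:2]-c)@Rm
def cross(f,ch,rows,lo,hi,ax=1):   # subpixel midpoint crossing of the steepest edge
    g=ch(cv2.imread(f).astype(float));out=[]
    for r in rows:
        v=g[r] if ax==1 else g[:,r]
        x0,x1=lo(r),hi(r);s=v[x0:x1];A,B=s[:2].mean(),s[-2:].mean();t=(A+B)/2
        k=[i for i in range(len(s)-1) if (s[i]-t)*(s[i+1]-t)<=0 and s[i]!=s[i+1]]
        if k:
            x=x0+k[0]+(s[k[0]]-t)/(s[k[0]]-s[k[0]+1]);out.append((x,r) if ax==1 else (r,x))
    return np.array(out)
def fit(l,t):
    o=np.ones(len(l),bool)
    for _ in range(4):
        p=np.polyfit(l[o,1],l[o,0],1);e=l[:,0]-np.polyval(p,l[:,1]);o=abs(e)<max(.001,2*e[o].std())
    print(t,'slope deg',np.degrees(np.arctan(p[0])),'x at y=-.055:',np.polyval(p,-.055),'n',o.sum(),'rms',e[o].std())
gray=lambda i:i.mean(2); red=lambda i:i[:,:,2]; 
yel=lambda i:i[:,:,2]-i[:,:,0]
# cabinet front edge, px (274.5,136)-(288,250) after drawer open
ec=lambda r:274.6+(r-136)*.1184
e=cross('pics/t2.png',yel,range(140,246),lambda r:int(ec(r))-6,lambda r:int(ec(r))+6)
fit(L(ray('top',e,.15)),'front edge')
# back edge px (160,148)-(169,263)
eb=lambda r:160.1+(r-148)*.0771
e=cross('pics/t2.png',yel,range(155,258),lambda r:int(eb(r))-5,lambda r:int(eb(r))+7)
fit(L(ray('top',e,.15)),'back edge')
for f,xs in(('pics/top0.png',0),('pics/t4f.png',1)):
    im=cv2.imread(f);g=im.mean(2)
    box=(288,150,335,195) if xs else (225,150,272,195)
    m=np.zeros(g.shape,np.uint8);x0,y0,x1,y1=box;m[y0:y1,x0:x1]=(g[y0:y1,x0:x1]<70)*255
    for k in cv2.findContours(m,cv2.RETR_EXTERNAL,cv2.CHAIN_APPROX_NONE)[0]:
        if cv2.contourArea(k)>60: 
            p=L(ray('top',[cv2.minAreaRect(k)[0]],.155));print(f,'stripe',p)
im=cv2.imread('pics/top0.png').astype(int)
m=((im[:,:,2]-im[:,:,0]>75)).astype(np.uint8);m[:150]=0;m[200:]=0;m[:,:200]=0;m[:,225:]=0
n,lab,st,ce=cv2.connectedComponentsWithStats(m);k=1+st[1:,4].argmax();print('tape',st[k],'centre',L(ray('top',[ce[k]],.155)))
E
```

```text
front edge slope deg -0.14958455016966576 x at y=-.055: -0.17782582305299352 n 104 rms 0.0004798005582268449
back edge slope deg -0.19433980808092544 x at y=-.055: 0.18099372578314848 n 101 rms 0.00032640772121989296
pics/top0.png stripe [[-0.0408 -0.07  ]]
pics/top0.png stripe [[-0.0806 -0.0749]]
pics/top0.png stripe [[-0.1203 -0.0789]]
pics/t4f.png stripe [[-0.2276 -0.0547]]
pics/t4f.png stripe [[-0.268  -0.0538]]
pics/t4f.png stripe [[-0.308  -0.0541]]
tape [206 162  12  35 184] centre [[ 0.0266 -0.0604]]
```

drive_tool([
  [[0, -3, 0, 0, 0, 0], [0, -6, 0, 0, 0, 0], [0, -8.5, 0, 0, 0, 0], [0, -9.5, 0, 0, 0, 0], [0, -9.5, 0, 0, 0, 0], [0, -9.5, 0, 0, 0, 0]],
])

```text
time_s: 14.35
eef_pos: [0.5784, 0.0639, 0.1589]
tool_rot: [0.001, -0.042, 0.999, 0.001]
force: [-0.1, 6.2, 6.8]
width: 0.146
finger_force: 61.5
```

```bash
python3 - <<'E'
from h import *
s=readout.sense();print(s['eef_pos'],s['force'])
i=cams.get_image('scene');t=cams.get_image('top');g=t.mean(2)
c=np.array([.5167,.1715]);a=np.radians(94.77)
Rm=np.array([[np.cos(a),-np.sin(a)],[np.sin(a),np.cos(a)]]);L=lambda p:(p[:,:2]-c)@Rm
m=np.zeros(g.shape,np.uint8);m[150:196,288:337]=(g[150:196,288:337]<70)*255
for k in cv2.findContours(m,cv2.RETR_EXTERNAL,cv2.CHAIN_APPROX_NONE)[0]:
    if cv2.contourArea(k)>60:print(L(ray('top',[cv2.minAreaRect(k)[0]],.155)))
cv2.imwrite('pics/s5.png',cv2.resize(i[160:280,230:390],(800,600),interpolation=cv2.INTER_CUBIC))
E
```

```text
[0.57838946 0.06390245 0.15893515] [-0.10771449  6.1830528   6.78612837]
[[-0.23621801 -0.05386768]]
[[-0.27659538 -0.05337242]]
[[-0.31672308 -0.05442465]]
```

View pics/s5.png

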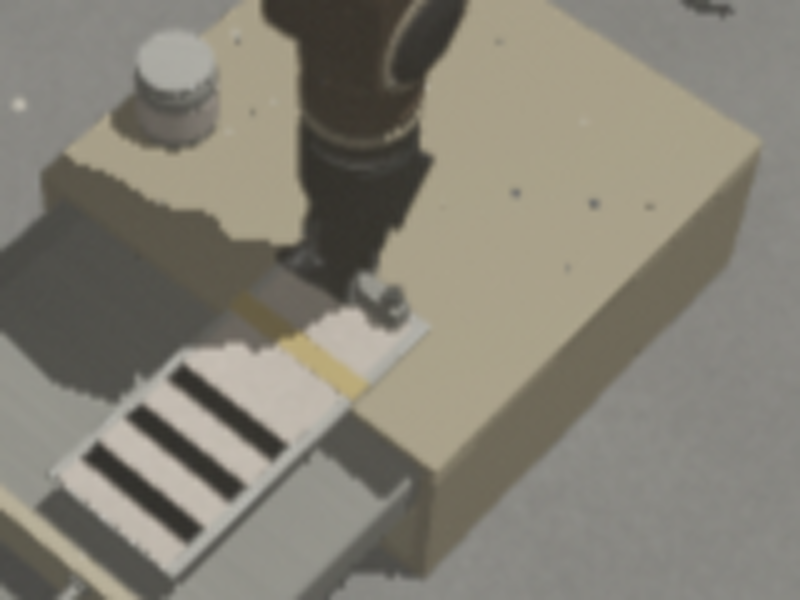

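The tape's front edge now meets the cabinet edge at crop (352,402). The board is flat and held, and the tin hasn't moved. The measured gap is under 1 mm.

```bash
python3 -c "from bench import hand_in;print(hand_in())"
```

```text
the job is handed in; nothing more can be done
None
```

I pulled the drip drawer fully open to its stop, then slid the board out until the tape's front edge was within about 1 mm of the cabinet's front edge and square to about 0.2°. It is still held flat by its clamp bar, and I handed the job in at about 14.5 s.

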